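# Put the two hanging scrapers away in the leaning slotted block

### The arm

A 6-joint arm with a two-finger parallel gripper is mounted at the origin on the work surface. World frame = base frame: x ahead of the robot, y to its left, z up, the work surface at z = 0. Lengths are in m, angles in rad, forces in N, time in s.
With the tool pointing down it reaches from about 0.275 to 1 m from the base axis. Payload 8.4 kg.
Tool frame: the origin (TCP) lies at the very end of the fingers, on their centre line; the grasp point (between the pads) lies 19 mm behind it; z points along the fingers, y is the line along which they close (so a half turn about z gives the same grasp; the last joint's range is limited). The gripper opens to 85 mm and grips with 20 to 120 N. Pads are 22 mm wide; open, the fingers measure 114 mm over their backs; the gripper's body (76 mm by 85 mm) begins 54 mm behind the grasp point. The pads swing forward as they close: fully open they stand 13 mm farther back than shut.
Start: joints at [1.176, 0.353, 1.633, -0, 1.155, -0.002], TCP at [0.239, 0.577, 0.231] pointing down, gripper open.
Joint ranges: [-2.63, 2.63], [-0.92, 2.1], [0.06, 2.66], [-1.3, 4.44], [0, 2.69], [-3.02, 3.02]. Speed limits (rad/s): [2.22, 2.22, 2.79, 3.14, 3.14, 3.14].

### API

Orientations are given as a rotation vector (axis times angle).
In Python, from cell import env gives the robot as it stands. The module is installed in compiled form; this text tells all that it offers.
- The arm moves only by the shell command python3 -m creep 'ROWS' [FORCE]. ROWS is JSON, a list of rows, each a list of 7 numbers: the shift along the world's x, y, z scaled (see below), then the turn, a rotation vector about the world's x, y, z scaled (see below), then the closure, from -1 (fully open) to 1 (shut). In form: [[x, y, z, ax, ay, az, claw], ...]. A call has 1 to 10 rows; each row is the pose to reach, as a shift and turn from the pose commanded when the call began; what a row does not reach only later rows make up. The controller multiplies each number of a shift by 600 mm and each number of a turn by 90 degrees. A row lasts 1/12 s, in which the tool goes at most 41.7 mm and 7.16 degrees, less where a joint would pass 70% of its speed; a pose out of reach is approached as far as the arm can. A call with a number of a shift or a turn outside -1 to 1 is refused whole. A call with a gripper value outside its range is refused whole. The fingers move at their own pace and stop on an object; FORCE is the grip in N (left out, the last holds). Time passes only in rows, so rows that repeat a pose let the fingers close. It gives the time, the measured TCP pose, the force, the opening and the grip force at its end, in the units of the state.
- env.get_obs(): the state, without advancing time (a new reading comes with each control period).
- env.read_camera(name): name is "side" or "top"; returns a dict with "frame" (400x640x3 uint8, red, green, blue), "depth" (400x640 float32, m along the optical axis (not along the pixel's ray), 0 where there is no reading), "mtx" (3x3 intrinsics, pixels), "R" (3x3) and "t" (3): a world point X has camera coordinates R X + t. Camera axes: x right, y down, z forward; pixel columns grow to the right and rows downward; lengths in m; the calibration is good to about 2 mm. A picture is of the moment at which its call begins.
- env.close_job(): hands the job in; it is judged then, once.
The state is a dict: "clock": time; "joint_pos": joint angles; "joint_velocities": joint speeds; "joint_torque": joint torques, N m; "tcp_pos": TCP position; "tool_rot": TCP orientation; "wrist_force": force on the tool from outside, world axes, zero at the start; "moment": the same for the moment, N m; "finger_gap": opening from 0.0 (shut) to 1.0 (fully open); "finger_force": force on a finger pad.
Only numpy, scipy, OpenCV 4.12 (cv2) and the standard library are available. Lean on these libraries where they do the work, as an engineer would, in place of code of your own. Each camera call takes 0.05 s, during which the arm holds its last target. There are 200 camera calls.

### The job

Lift both scrapers off their hooks and put them away in the wooden slotted block: the wide orange one in the long far slot, the narrow green one in the short near slot, blades down. Slide each blade gently into its slot until it stands on the bottom, not dropped in, and let go. Do not shift or tip the oil bottle, the wax tin or the burner box.

Things in the scene. Friction and masses are not known exactly. Their poses are not given: they have to be found in the camera images.
- wide_scraper: Scraper with orange handle, 180 g, hung by its wire loop. Origin: middle of the blade's leading edge; z up the handle, y across the blade, x its normal (about the hook's x). Steel blade 76 wide (y), 3 thick, z 0 to 80 mm; ferrule 30x10 at z 74-86; handle 25 wide (y), 18 thick (x), z 80 to 175; 5 mm wire loop above, top z 211. Centre of mass about z 55.
- narrow_scraper: Scraper with green handle, 120 g, hung by its wire loop. Origin: middle of the blade's leading edge; z up the handle, y across the blade, x its normal (about the hook's x). Steel blade 46 wide (y), 3 thick, z 0 to 80 mm; ferrule 30x10 at z 74-86; handle 25 wide (y), 18 thick (x), z 80 to 175; loop as the other. Gripped at z 105, gripper leaning back 40 degrees, it clears the hook.
- wide_slot (a point): The long, far slot of the block, orange strips at its ends. Point: middle of the mouth, in the block's leaning top face. z out along the slot, 0.26 rad from vertical, leaning away from the robot; y along the slot; x across it, away from the robot. 84 mm long (y), 7 across (x), bevels widen the mouth to 19 in the top 8 mm; floor at z -65, where the blade edge stands.
- narrow_slot (a point): The short, near slot of the block, green strips at its ends. Point: middle of the mouth, in the block's leaning top face. z out along the slot, 0.26 rad from vertical, leaning away from the robot; y along the slot; x across it, away from the robot. 54 mm long (y), 7 across (x), bevels widen the mouth to 19 in the top 8 mm; floor at z -65, where the blade edge stands.
- block: Fixed wooden block, 125 mm wide (y); origin on the bench under its middle, x away from the robot (yaw within 0.3 rad), z up; x -73 to +66 mm, highest at its front top edge, 123 mm. Two slots one behind the other, 56 mm apart: a scraper in the near slot would stand in the gripper's way when filling the far one.
- hook_a: Fixed stand, steel hook. Origin on the bench below the hook's trough; x to the post, z up; hook opens to -x, to the robot (yaw within 0.3 rad). Rod 8 mm thick: trough centreline 300 mm high, tip at x -14, top of it 318 high; post 14 thick at x 70, y 45, 317 high; base 85x90x12 centred at x 55, y 25. To free a loop lift it 15 to 24 mm (no more), then draw it 40 mm or more to -x.
- hook_b: Second hook stand, the same in sizes and axes. The wide scraper hangs on hook_a, the narrow one on hook_b, blade edge about 100 mm above the bench. Hooks and block swap places between starts.
- oil_bottle: Bystander: loose amber glass bottle, 58 mm diameter, 130 mm high, black cap; origin under its middle; left of centre, near the robot.
- wax_tin: Bystander: loose tin with a blue label, 72 mm diameter, 90 mm high; origin under its middle; right of centre, near the robot.
- burner: Bystander: loose grey box (wood-burning power unit) with a black knob on top, 90 x 120 x 64 mm (75 mm with knob), origin under its middle; between the robot and the middle place.
Not all that is in view belongs to the job. There is more than one size of the block; the job needs the smaller.

How it is judged:
At the end, for the whole second after the job is handed in: Each scraper stands at rest in its own slot, blade down: blade edge within 7 mm of the slot's floor (58 mm or more below the mouth), within 6 mm across and 10 mm along the slot's middle, handle within 0.15 rad of the slot's direction (z of wide_scraper in the frame of wide_slot between -0.072 and -0.058 m and x of wide_scraper in the frame of wide_slot between -0.006 and 0.006 m and y of wide_scraper in the frame of wide_slot between -0.01 and 0.01 m and angle between the z axis of wide_scraper and the z axis of wide_slot, either way round below 0.15 rad and linear speed of each of wide_scraper, narrow_scraper below 0.03 m/s and angular speed of each of wide_scraper, narrow_scraper below 0.3 rad/s and z of narrow_scraper in the frame of narrow_slot between -0.072 and -0.058 m and x of narrow_scraper in the frame of narrow_slot between -0.006 and 0.006 m and y of narrow_scraper in the frame of narrow_slot between -0.01 and 0.01 m and angle between the z axis of narrow_scraper and the z axis of narrow_slot, either way round below 0.15 rad); the robot touches nothing.
It fails at once if the wide scraper is dropped into its slot (falls faster than 0.6 m/s inside it) (z of wide_scraper in the frame of wide_slot between -0.075 and -0.01 m and x of wide_scraper in the frame of wide_slot between -0.008 and 0.008 m and y of wide_scraper in the frame of wide_slot between -0.015 and 0.015 m and linear speed of wide_scraper above 0.6 m/s).
It fails at once if the narrow scraper is dropped into its slot (falls faster than 0.6 m/s inside it) (z of narrow_scraper in the frame of narrow_slot between -0.075 and -0.01 m and x of narrow_scraper in the frame of narrow_slot between -0.008 and 0.008 m and y of narrow_scraper in the frame of narrow_slot between -0.015 and 0.015 m and linear speed of narrow_scraper above 0.6 m/s).
It fails at once if the oil bottle is shifted more than 20 mm or tipped more than 0.25 rad (distance of oil_bottle from where it was at the start of the episode above 0.02 m or angle between oil_bottle's own z axis and vertical above 0.25 rad).
It fails at once if the wax tin is shifted more than 20 mm or tipped more than 0.25 rad (distance of wax_tin from where it was at the start of the episode above 0.02 m or angle between wax_tin's own z axis and vertical above 0.25 rad).
It fails at once if the burner box is shifted more than 20 mm or tipped more than 0.25 rad (distance of burner from where it was at the start of the episode above 0.02 m or angle between burner's own z axis and vertical above 0.25 rad).
It also fails if it takes over 72 s, if anything falls off the work surface, if the arm or the gripper's body presses on something with over 40 N, if the wrist force passes 120 N, or if a joint passes its speed limit or range.

## Working session

There is one attempt and no reset: what is moved stays moved. The work goes in short steps, Python scripts to look and compute and a shell command to move; the robot and the scene stay as the last step left them, time stands still between calls to the robot, and variables do not carry over. Pictures are saved under pics/ and viewed, at most 10 in all, crops included, and the job is handed in when it is done.

```bash
mkdir -p pics; ls
cat > h.py <<'E'
import numpy as np, cv2
from cell import env
from scipy.spatial.transform import Rotation as Ro
def cam(n):
    c=env.read_camera(n); return c
def pts(c):
    d=c['depth']; v,u=np.mgrid[0:d.shape[0],0:d.shape[1]]
    K=c['mtx']; X=np.stack([(u-K[0,2])/K[0,0]*d,(v-K[1,2])/K[1,1]*d,d],-1)
    W=(X-c['t'])@c['R']; W[d==0]=np.nan; return W
def save(n,img,s=1): cv2.imwrite('pics/'+n,cv2.resize(img[:,:,::-1],None,fx=s,fy=s))
E
python3 - <<'E'
from h import *
import pickle
for n in ('top','side'):
    c=cam(n); save(n+'0.png',c['frame'],1.25); pickle.dump(c,open(n+'0.pkl','wb')); print(n,c['mtx'].round(1).tolist(),(-c['R'].T@c['t']).round(3),c['R'].round(2).tolist())
print(env.get_obs())
E
```

```text
pics
top [[504.7, 0.0, 314.0], [0.0, 504.7, 199.4], [0.0, 0.0, 1.0]] [0.399 0.014 1.24 ] [[0.01, -1.0, -0.0], [-0.99, -0.01, -0.15], [0.15, 0.0, -0.99]]
side [[423.6, 0.0, 313.6], [0.0, 423.6, 201.6], [0.0, 0.0, 1.0]] [ 0.232 -0.654  0.689] [[0.9, -0.44, -0.01], [-0.28, -0.56, -0.78], [0.34, 0.7, -0.63]]
{'clock': 0.1, 'joint_pos': array([ 1.17561620e+00,  3.53569748e-01,  1.63405756e+00, -1.79214558e-05,
        1.15524650e+00, -2.40233278e-03]), 'joint_velocities': array([ 0.00061186, -0.00043545, -0.00314852,  0.0003751 , -0.00085253,
       -0.00167671]), 'joint_torque': array([-1.65839741e-03, -6.06353259e+01, -3.42819107e+01, -1.43332468e-04,
        4.00130753e-03,  1.00904322e-05]), 'tcp_pos': array([0.23905916, 0.5769957 , 0.23064343]), 'tool_rot': array([-6.12958071e-01, -3.08097293e+00,  1.97773456e-03]), 'wrist_force': array([-0.03605535, -0.08781336,  0.68966931]), 'moment': array([ 0.05570893, -0.05596034, -0.01859893]), 'finger_force': 0.0, 'finger_gap': 0.9987577914203899}
```

View pics/top0.png

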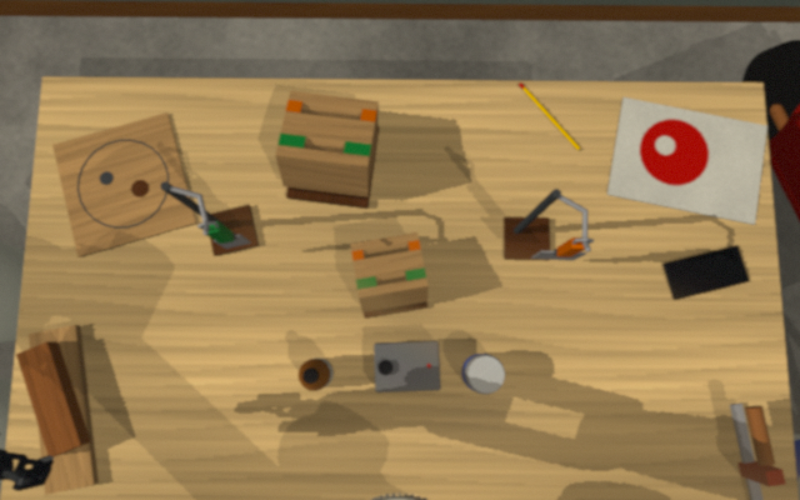

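View pics/side0.png

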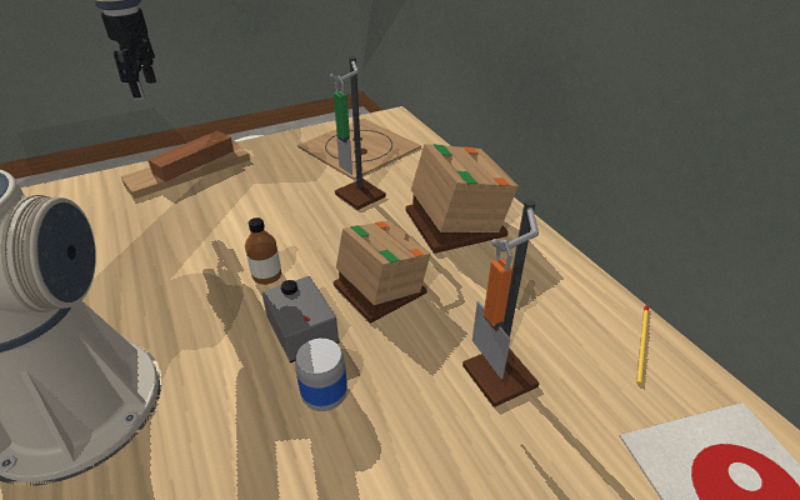

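Top view (800-px picture): there are two slotted blocks, the large one at (328,147) and the small one at (390,275). The small one fits the job because it is the smaller size, between the hooks and behind the burner. The green scraper hangs left at (220,235) and the orange one right at (570,248). The bottle is at (314,374), the burner at (407,366) and the tin at (484,373). Side view: small block (382,265), green handle (342,115), orange handle (497,293).

Run:
```python
from h import *
import pickle
cs={n:pickle.load(open(n+'0.pkl','rb')) for n in('top','side')}
np.set_printoptions(precision=4,suppress=True)
for n,c in cs.items():
    W=pts(c); hsv=cv2.cvtColor(c['frame'],cv2.COLOR_RGB2HSV); H,S,V=cv2.split(hsv)
    for col,m in dict(orange=(H>=4)&(H<=13)&(S>185)&(V>110),green=(H>50)&(H<85)&(S>110)&(V>40)).items():
        k,lab,st,ce=cv2.connectedComponentsWithStats(m.astype(np.uint8))
        for i in range(1,k):
            if st[i,4]<25: continue
            p=W[lab==i]; p=p[~np.isnan(p[:,0])]
            if len(p)<5: continue
            print(n,col,'px',ce[i].round(1),st[i,4],'med',np.median(p,0),'lo',np.percentile(p,5,0),'hi',np.percentile(p,95,0))
# crop
c=cs['side']; a=cv2.resize(c['frame'][150:330,200:440],None,fx=2,fy=2,interpolation=cv2.INTER_CUBIC)
b=cv2.resize(c['frame'][40:180,220:300],None,fx=3.9,fy=2.57,interpolation=cv2.INTER_CUBIC)[:360]
save('crop1.png',np.hstack([a,b[:360,:312] if b.shape[0]>=360 else np.vstack([b,np.zeros((360-b.shape[0],b.shape[1],3),np.uint8)])]))
# hooks / posts: points by height in the regions
W=pts(cs['side'])
for nm,(y0,y1) in dict(L=(.2,.6),R=(-.5,-.15)).items():
    for z0,z1 in((.02,.09),(.1,.17),(.2,.28),(.285,.33)):
        q=W[(W[...,1]>y0)&(W[...,1]<y1)&(W[...,0]>.45)&(W[...,0]<.8)&(W[...,2]>z0)&(W[...,2]<z1)]
        if len(q): print(nm,z0,len(q),np.median(q,0),np.percentile(q,3,0),np.percentile(q,97,0))
```

```text
top orange px [331.2 195.8] 28 med [ 0.5828 -0.0256  0.1024] lo [ 0.5755 -0.0324  0.0984] hi [ 0.5925 -0.0142  0.1057]
top orange px [450.8 200.4] 36 med [ 0.5559 -0.2619  0.2146] lo [ 0.5514 -0.2739  0.1963] hi [ 0.5653 -0.2605  0.2479]
top green px [233.4 112.1] 164 med [0.7622 0.1972 0.1545] lo [0.7526 0.1777 0.1508] hi [0.7715 0.217  0.1591]
top green px [285.4 118.6] 167 med [0.7478 0.0813 0.1548] lo [0.7389 0.0614 0.151 ] hi [0.7577 0.0998 0.1589]
top green px [176.2 186.4] 197 med [0.5751 0.2904 0.2432] lo [0.5707 0.2861 0.1974] hi [0.5865 0.3019 0.2755]
top green px [331.9 219.1] 79 med [ 0.5281 -0.0252  0.1171] lo [ 0.5211 -0.0385  0.1142] hi [ 0.535  -0.0119  0.1208]
side orange px [376.  119.7] 26 med [0.8337 0.1972 0.1362] lo [0.8228 0.188  0.1334] hi [0.8422 0.2099 0.1391]
side orange px [400.6 144.9] 38 med [0.8165 0.0623 0.1356] lo [0.8069 0.051  0.1323] hi [0.8266 0.0714 0.1389]
side orange px [305.2 179.4] 26 med [0.5647 0.0795 0.1025] lo [0.5565 0.0706 0.1001] hi [0.5713 0.0868 0.1056]
side orange px [332.8 201.8] 31 med [ 0.5823 -0.0241  0.1027] lo [ 0.5755 -0.0307
[... 693 characters left out ...]
 [ 0.536  -0.0091  0.1192]
L 0.02 193 [0.6397 0.3501 0.0609] [0.628  0.2018 0.0236] [0.7109 0.3602 0.0892]
L 0.1 541 [0.6298 0.2885 0.141 ] [0.5745 0.2025 0.1029] [0.7799 0.3574 0.1669]
L 0.2 468 [0.5821 0.2966 0.242 ] [0.5696 0.2848 0.2026] [0.6389 0.3584 0.2753]
L 0.285 182 [0.6017 0.3044 0.3072] [0.5638 0.2867 0.2878] [0.6381 0.3619 0.3169]
R 0.02 26 [ 0.6271 -0.235   0.0855] [ 0.6226 -0.2361  0.0743] [ 0.6321 -0.227   0.0896]
R 0.1 1018 [ 0.5596 -0.2677  0.1367] [ 0.5577 -0.3116  0.1021] [ 0.6292 -0.23    0.1675]
R 0.2 988 [ 0.5584 -0.2754  0.2418] [ 0.5514 -0.2868  0.2029] [ 0.6305 -0.2284  0.2761]
R 0.285 521 [ 0.5966 -0.2731  0.3076] [ 0.5439 -0.2867  0.2873] [ 0.6306 -0.2264  0.317 ]
```

View pics/crop1.png

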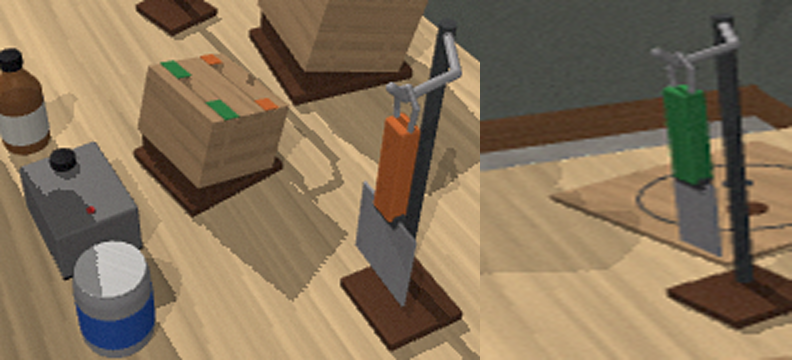

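The crop confirms it: the small block (crop 210,120) carries green strips near and orange strips far. The wide orange scraper hangs on the right hook, the narrow green one on the left hook. The strip spacings of 105, 90 and 56 mm match the given sizes. Next I fit the scrapers' yaws and work out the grasp.

```bash
cat > scr.py <<'E'
from h import *
np.set_printoptions(precision=4,suppress=True)
def fit(c,cx,cy,zlo=.095,zhi=.29,r=.055,nm=''):
    W=pts(c); H,S,V=cv2.split(cv2.cvtColor(c['frame'],cv2.COLOR_RGB2HSV))
    near=(np.hypot(W[...,0]-cx,W[...,1]-cy)<r)
    bl=W[near&(W[...,2]>zlo)&(W[...,2]<zlo+.075)&(S<70)]
    hd=W[near&(W[...,2]>zlo)&(W[...,2]<zhi)&(S>130)]
    for n,q in(('blade',bl),('handle',hd)):
        if len(q)<20: print(nm,n,len(q)); continue
        if n=='blade':
            for _ in range(3):
                m=np.median(q,0) if _==0 else q.mean(0); u,s,vt=np.linalg.svd(q-m); nn=vt[2]*np.sign(vt[2][0]); q=q[abs((q-m)@nn)<.004]
            yv=np.array([-nn[1],nn[0],0]); yv/=np.linalg.norm(yv); p=q@yv
            print(nm,'blade n',len(q),'normal',nn,'yaw',np.arctan2(nn[1],nn[0]),'centre',m,'width',np.percentile(p,[1,99]),np.ptp(np.percentile(p,[1,99])),'zrange',np.percentile(q[:,2],[1,99]),'mid y',np.mean(np.percentile(p,[1,99])), 'x along n', q.mean(0)@nn)
        else:
            b=cv2.minAreaRect((q[:,:2]*1000).astype(np.float32)); print(nm,'handle',len(q),'rect',b,'z',np.percentile(q[:,2],[1,50,99]),'lo',np.percentile(q,2,0),'hi',np.percentile(q,98,0))
E
python3 - <<'E'
from scr import *
import pickle
for n in('side','top'):
    c=pickle.load(open(n+'0.pkl','rb')); fit(c,.56,-.273,nm=n+' R'); fit(c,.58,.295,nm=n+' L')
W=pts(pickle.load(open('side0.pkl','rb')))
for nm,(x,y) in dict(L=(.635,.352),R=(.628,-.232)).items():
    q=W[(np.hypot(W[...,0]-x,W[...,1]-y)<.02)&(W[...,2]>.02)&(W[...,2]<.28)]; print(nm,'post',cv2.minAreaRect((q[:,:2]*1000).astype(np.float32)),np.percentile(q,[5,95],axis=0))
E
```

```text
side R blade n 822 normal [ 0.9996 -0.027  -0.002 ] yaw -0.026993940612695857 centre [ 0.5593 -0.277   0.1357] width [-0.297  -0.2218] 0.07521168399614353 zrange [0.1002 0.1689] mid y -0.25942460747560986 x along n 0.5662471677462066
side R handle 838 rect ((560.273681640625, -274.60205078125), (26.440221786499023, 20.099102020263672), 89.98199462890625) z [0.1832 0.2365 0.2751] lo [ 0.5512 -0.2871  0.1852] hi [ 0.5681 -0.2639  0.2747]
side L blade n 237 normal [0.9709 0.2393 0.007 ] yaw 0.2416008447397472 centre [0.5796 0.2967 0.1355] width [0.1277 0.1745] 0.04681538533413232 zrange [0.1013 0.169 ] mid y 0.1510782052771652 x along n 0.6346990657045396
side L handle 326 rect ((577.06689453125, 295.71356201171875), (20.174713134765625, 28.414382934570312), 35.73712158203125) z [0.1836 0.2337 0.2751] lo [0.5698 0.2839 0.1849] hi [0.589  0.3041 0.2749]
top R blade n 97 normal [ 0.9993 -0.0368 -0.0025] yaw -0.036777531671480304 centre [ 0.5593 -0.2642  0.1376] width [-0.2872 -0.2146] 0.07264331298326418 zrange [0.1118 0.1666] mid y -0.250912920694296 x along n 0.5682995696233105
top R ha
[... 249 characters left out ...]
 yaw 0.23744894464314253 centre [0.5798 0.2965 0.1319] width [0.1316 0.1753] 0.04365242135705419 zrange [0.1047 0.1656] mid y 0.15345018029133367 x along n 0.6332223216594649
top L handle 181 rect ((576.4481811523438, 294.96453857421875), (15.050155639648438, 26.474401473999023), 42.16278076171875) z [0.1946 0.2412 0.2763] lo [0.57   0.286  0.1974] hi [0.5893 0.304  0.2759]
L post ((633.0467529296875, 354.6400146484375), (12.794085502624512, 13.97053337097168), 70.57622528076172) [[0.6277 0.3505 0.0362]
 [0.6398 0.3602 0.2695]]
R post ((626.1339721679688, -231.55531311035156), (11.168642044067383, 14.228775024414062), 42.128082275390625) [[ 0.6219 -0.2363  0.0927]
 [ 0.6317 -0.2277  0.2725]]
```

```bash
cat >> h.py <<'E'
def tool(h,e=40):
    e=np.radians(e); d=np.array([np.cos(h)*np.cos(e),np.sin(h)*np.cos(e),-np.sin(e)]); y=np.array([-np.sin(h),np.cos(h),0]); return np.stack([np.cross(y,d),y,d],1)
def delta(p0,R0,p1,R1):
    return np.r_[(np.array(p1)-p0)/.6, Ro.from_matrix(R1@R0.T).as_rotvec()/(np.pi/2)].round(4)
E
python3 - <<'E'
from h import *
np.set_printoptions(precision=4,suppress=True)
o=env.get_obs(); R0=Ro.from_rotvec(o['tool_rot']).as_matrix()
print(delta(o['tcp_pos'],R0,[.42,-.275,.21],tool(-.03)))
print(delta(o['tcp_pos'],R0,[.42,-.275,.21],tool(-.03)@np.diag([-1,-1,1])))
c=cam('top'); W=pts(c)
for n,(u,v) in dict(bottle=(314,374),burner=(407,366),tin=(484,373)).items(): print(n,np.nanmedian(W[int(v/1.25)-3:int(v/1.25)+4,int(u/1.25)-3:int(u/1.25)+4].reshape(-1,3),0))
E
```

```text
[ 0.3016 -1.42   -0.0344 -0.1164 -0.5462  0.2164]
[ 0.3016 -1.42   -0.0344  0.75   -0.162  -1.6186]
bottle [0.3514 0.1493 0.1301]
burner [ 0.3658 -0.0117  0.0638]
tin [ 0.3546 -0.1499  0.0902]
```

```bash
python3 -m creep '[[0.08,-0.1,0.2,0,0,0,-1],[0.335,-0.63,0.215,-0.1164,-0.5462,0.2164,-1],[0.335,-0.63,0.215,-0.1164,-0.5462,0.2164,-1],[0.335,-0.63,0.215,-0.1164,-0.5462,0.2164,-1],[0.335,-0.63,0.215,-0.1164,-0.5462,0.2164,-1],[0.335,-0.63,0.215,-0.1164,-0.5462,0.2164,-1],[0.335,-0.63,0.215,-0.1164,-0.5462,0.2164,-1],[0.335,-0.63,0.215,-0.1164,-0.5462,0.2164,-1],[0.335,-0.63,0.215,-0.1164,-0.5462,0.2164,-1],[0.335,-0.63,0.215,-0.1164,-0.5462,0.2164,-1]]' 60
cat > d.py <<'E'
import sys
from h import *
np.set_printoptions(precision=4,suppress=True)
# usage: d.py x y z heading [elev]
a=list(map(float,sys.argv[1:])); o=env.get_obs()
print('tcp',o['tcp_pos'],'j',o['joint_pos'],'F',o['wrist_force'],'t',o['clock'])
print(delta(o['tcp_pos'],Ro.from_rotvec(o['tool_rot']).as_matrix(),a[:3],tool(*a[3:])).tolist())
E
python3 d.py .44 -.275 .21 -.03
```

```text
clock: 0.98
tcp_pos: [0.4198, 0.2333, 0.3485]
tool_rot: [0.025, 2.268, -0.018]
wrist_force: [0.4, 0.8, -0.8]
finger_gap: 1.002
finger_force: 0.0
tcp [0.4198 0.2333 0.3485] j [ 0.9871 -0.2204  2.2705 -1.0392  0.8569  0.0647] F [ 0.3865  0.7682 -0.768 ] t 0.9833
[0.0337, -0.8471, -0.2308, 0.0029, 0.0006, -0.0035]
```

```bash
python3 -m creep '[[0.03,-0.4,0.05,0,0,0,-1],[0.03,-0.4,0.05,0,0,0,-1],[0.03,-0.4,0.05,0,0,0,-1],[0.03,-0.4,0.05,0,0,0,-1],[0.03,-0.4,0.05,0,0,0,-1],[0.03,-0.85,-0.1,0,0,0,-1],[0.03,-0.85,-0.1,0,0,0,-1],[0.03,-0.85,-0.1,0,0,0,-1],[0.03,-0.85,-0.1,0,0,0,-1],[0.03,-0.85,-0.1,0,0,0,-1]]'
python3 d.py .44 -.275 .192 -.03
```

```text
clock: 1.82
tcp_pos: [0.4299, -0.0087, 0.3389]
tool_rot: [0.024, 2.293, -0.001]
wrist_force: [0.1, 1.3, -0.1]
finger_gap: 0.999
finger_force: 0.0
tcp [ 0.4299 -0.0087  0.3389] j [-0.0418 -0.4938  2.4244  0.064   0.3631 -1.6415] F [ 0.0906  1.2756 -0.0772] t 1.8167
[0.0169, -0.4439, -0.2449, -0.0047, -0.0151, -0.008]
```

```bash
python3 -m creep '[[0.017,-0.44,-0.05,0,0,0,-1],[0.017,-0.44,-0.05,0,0,0,-1],[0.017,-0.44,-0.05,0,0,0,-1],[0.017,-0.44,-0.05,0,0,0,-1],[0.017,-0.44,-0.05,0,0,0,-1],[0.017,-0.44,-0.05,0,0,0,-1],[0.017,-0.44,-0.05,0,0,0,-1],[0.017,-0.44,-0.05,0,0,0,-1],[0.017,-0.44,-0.05,0,0,0,-1],[0.017,-0.44,-0.05,0,0,0,-1]]'
python3 d.py .44 -.275 .192 -.03
```

```text
clock: 2.65
tcp_pos: [0.4478, -0.2352, 0.3345]
tool_rot: [0.051, 2.328, -0.008]
wrist_force: [0.5, 0.1, 0.8]
finger_gap: 0.999
finger_force: 0.0
tcp [ 0.4478 -0.2352  0.3345] j [-0.858  -0.191   2.2459  0.9543  0.7159 -3.0161] F [0.4752 0.0737 0.7515] t 2.65
[-0.0131, -0.0664, -0.2375, -0.0079, -0.0375, 0.0057]
```

Run:
```python
from h import *
c=cam('side'); save('s1.png',c['frame'],1.25)
```

```text
(no output)
```

View pics/s1.png

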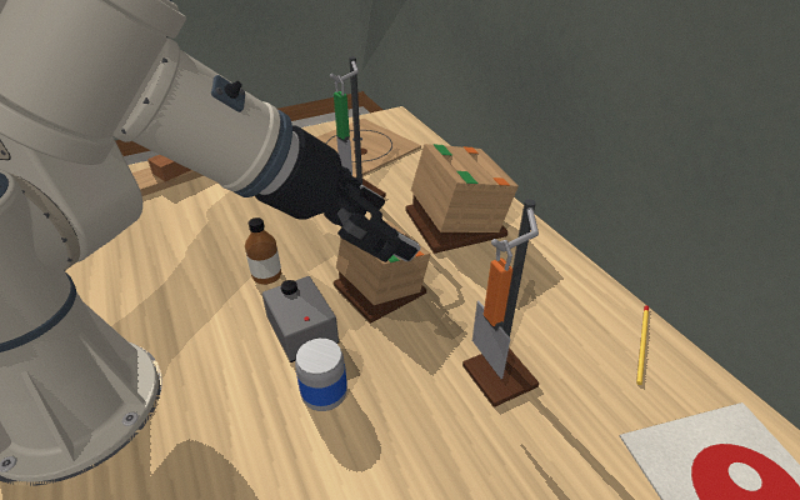

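The arm stands ready at (400,250), clear of everything, but joint 6 sits at its limit. I'll use the half-turn-equivalent grasp for the wide scraper, turning about the tool's axis.

```bash
python3 -m creep '[[-0.013,-0.066,0,0.06,-0.002,-0.05,-1],[-0.013,-0.066,0,0.75,-0.02,-0.63,-1],[-0.013,-0.066,0,0.75,-0.02,-0.63,-1],[-0.013,-0.066,0,0.75,-0.02,-0.63,-1],[-0.013,-0.066,0,0.75,-0.02,-0.63,-1],[-0.013,-0.066,0,0.75,-0.02,-0.63,-1],[-0.013,-0.066,0,0.75,-0.02,-0.63,-1],[-0.013,-0.066,0,0.75,-0.02,-0.63,-1],[-0.013,-0.066,0,0.75,-0.02,-0.63,-1],[-0.013,-0.066,0,0.75,-0.02,-0.63,-1]]'
sed -i 's/tool(\*a\[3:\])/tool(*a[3:5])@np.diag([a[5],a[5],1])/' d.py
python3 d.py .44 -.275 .192 -.03 40 -1
```

```text
clock: 3.53
tcp_pos: [0.4406, -0.272, 0.3343]
tool_rot: [1.415, 1.925, 0.685]
wrist_force: [-0.4, -0.7, -0.4]
finger_gap: 1.005
finger_force: 0.0
tcp [ 0.4406 -0.272   0.3343] j [-1.0046 -0.1058  2.205   1.0476  0.8573 -1.9587] F [-0.3726 -0.7151 -0.4258] t 3.5333
[-0.001, -0.005, -0.2372, 0.8919, -0.0007, -0.7959]
```

```bash
python3 -m creep '[[0,-0.005,-0.03,0.8919,0,-0.7959,-1],[0,-0.005,-0.06,0.8919,0,-0.7959,-1],[0,-0.005,-0.09,0.8919,0,-0.7959,-1],[0,-0.005,-0.12,0.8919,0,-0.7959,-1],[0,-0.005,-0.15,0.8919,0,-0.7959,-1],[0,-0.005,-0.18,0.8919,0,-0.7959,-1],[0,-0.005,-0.21,0.8919,0,-0.7959,-1],[0,-0.005,-0.237,0.8919,0,-0.7959,-1],[0,-0.005,-0.237,0.8919,0,-0.7959,-1],[0,-0.005,-0.237,0.8919,0,-0.7959,-1]]'
python3 d.py .44 -.275 .192 -.03 40 -1
```

```text
clock: 4.37
tcp_pos: [0.4402, -0.2745, 0.1908]
tool_rot: [2.515, 0.787, 1.18]
wrist_force: [-0.1, -0.8, 0.2]
finger_gap: 0.996
finger_force: 0.0
tcp [ 0.4402 -0.2745  0.1908] j [-1.0037  0.1773  2.3743  1.5509  0.7063 -1.3678] F [-0.1254 -0.8079  0.1902] t 4.3667
[-0.0004, -0.0009, 0.002, 0.2963, -0.0016, -0.2665]
```

```bash
python3 -m creep '[[0,0,0.002,0.296,-0.0016,-0.2665,-1],[0,0,0.002,0.296,-0.0016,-0.2665,-1],[0,0,0.002,0.296,-0.0016,-0.2665,-1],[0,0,0.002,0.296,-0.0016,-0.2665,-1],[0,0,0.002,0.296,-0.0016,-0.2665,-1],[0,0,0.002,0.296,-0.0016,-0.2665,-1],[0,0,0.002,0.296,-0.0016,-0.2665,-1],[0,0,0.002,0.296,-0.0016,-0.2665,-1]]'
python3 d.py .577 -.275 .192 -.03 40 -1
```

```text
clock: 5.03
tcp_pos: [0.4407, -0.2751, 0.1935]
tool_rot: [2.829, -0.026, 1.32]
wrist_force: [-0.4, -0.3, 0.5]
finger_gap: 1.003
finger_force: 0.0
tcp [ 0.4407 -0.2751  0.1935] j [-0.9862  0.1596  2.3834  1.5784  0.6751 -0.7594] F [-0.3603 -0.3102  0.4861] t 5.0333
[0.2272, 0.0001, -0.0025, 0.0071, 0.0002, -0.0041]
```

```bash
python3 -m creep '[[0.05,0,-0.0025,0.005,0,-0.003,-1],[0.1,0,-0.0025,0.005,0,-0.003,-1],[0.15,0,-0.0025,0.005,0,-0.003,-1],[0.18,0,-0.0025,0.005,0,-0.003,-1],[0.21,0,-0.0025,0.005,0,-0.003,-1],[0.227,0,-0.0025,0.005,0,-0.003,-1],[0.227,0,-0.0025,0.005,0,-0.003,-1],[0.227,0,-0.0025,0.005,0,-0.003,-1]]'
python3 d.py .577 -.275 .192 -.03 40 -1
python3 - <<'E'
from h import *
c=cam('side'); save('s2.png',cv2.resize(c['frame'][130:330,280:480],None,fx=3,fy=3,interpolation=cv2.INTER_CUBIC))
E
```

```text
clock: 5.7
tcp_pos: [0.5765, -0.2748, 0.1916]
tool_rot: [2.835, -0.041, 1.322]
wrist_force: [0.3, 0.5, 0.4]
finger_gap: 1.0
finger_force: 0.0
tcp [ 0.5765 -0.2748  0.1916] j [-0.7077  0.2815  2.2059  1.7409  0.5087 -0.6725] F [0.2688 0.4746 0.3631] t 5.7
[0.0008, -0.0003, 0.0007, 0.0006, -0.0001, -0.0002]
```

View pics/s2.png

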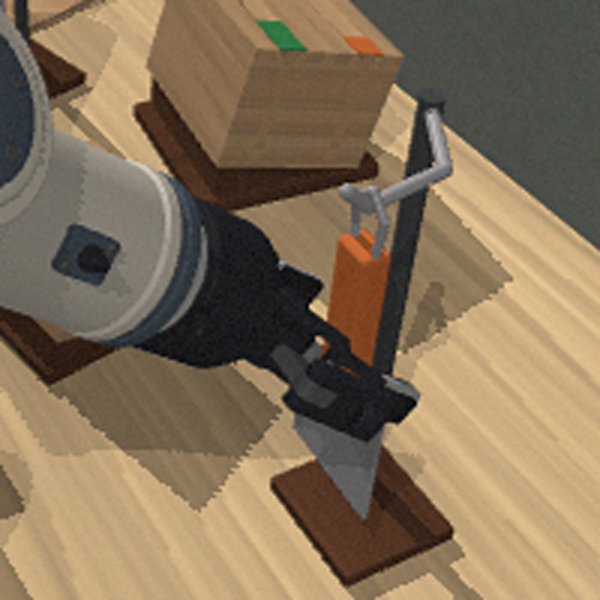

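The fingers straddle the lower handle (340,380 in the crop) and the body is clear of the handle and hook. Now I close.

```bash
python3 -m creep '[[0,0,0,0,0,0,1],[0,0,0,0,0,0,1],[0,0,0,0,0,0,1],[0,0,0,0,0,0,1],[0,0,0,0,0,0,1],[0,0,0,0,0,0,1],[0,0,0,0,0,0,1],[0,0,0,0,0,0,1],[0,0,0,0,0,0,1],[0,0,0,0,0,0,1]]' 70
python3 -m creep '[[0,0,0.008,0,0,0,1],[0,0,0.016,0,0,0,1],[0,0,0.024,0,0,0,1],[0,0,0.032,0,0,0,1],[0,0,0.032,0,0,0,1],[0,0,0.032,0,0,0,1]]'
```

```text
clock: 6.58
tcp_pos: [0.5769, -0.2751, 0.1922]
tool_rot: [2.834, -0.044, 1.323]
wrist_force: [-1.6, 2.0, 3.8]
finger_gap: 0.283
finger_force: 71.1
clock: 7.08
tcp_pos: [0.5767, -0.2752, 0.2109]
tool_rot: [2.835, -0.044, 1.322]
wrist_force: [0.7, -0.4, -2.4]
finger_gap: 0.283
finger_force: 70.5
```

```bash
python3 -m creep '[[-0.02,0,0,0,0,0,1],[-0.05,0.001,0,0,0,0,1],[-0.08,0.002,0,0,0,0,1],[-0.11,0.003,0,0,0,0,1],[-0.14,0.004,0,0,0,0,1],[-0.17,0.005,0,0,0,0,1],[-0.17,0.005,0,0,0,0,1],[-0.17,0.005,0,0,0,0,1]]'
python3 - <<'E'
from scr import *
c=cam('side'); save('s3.png',c['frame'],1.25); o=env.get_obs(); print(o['tcp_pos'],o['joint_pos'],o['tool_rot'])
fit(c,.459,-.27,zlo=.115,nm='wide')
E
```

```text
clock: 7.75
tcp_pos: [0.4737, -0.2723, 0.2108]
tool_rot: [2.835, -0.047, 1.322]
wrist_force: [1.0, -0.6, -2.0]
finger_gap: 0.28
finger_force: 70.5
[ 0.4745 -0.2725  0.2111] [-0.8985  0.1409  2.3362  1.5617  0.6234 -0.6357] [ 2.8342 -0.046   1.3224]
wide blade n 536 normal [ 0.9998 -0.0199 -0.0015] yaw -0.019892733926720883 centre [ 0.4567 -0.2839  0.1513] width [-0.3016 -0.2284] 0.0731448526699148 zrange [0.119  0.1885] mid y -0.2649970318303438 x along n 0.46203094341878354
wide handle 465 rect ((457.9297180175781, -273.7679443359375), (26.94734764099121, 19.577905654907227), 84.43157196044922) z [0.2338 0.2646 0.2894] lo [ 0.449  -0.2852  0.2357] hi [ 0.4654 -0.2614  0.2892]
```

View pics/s3.png

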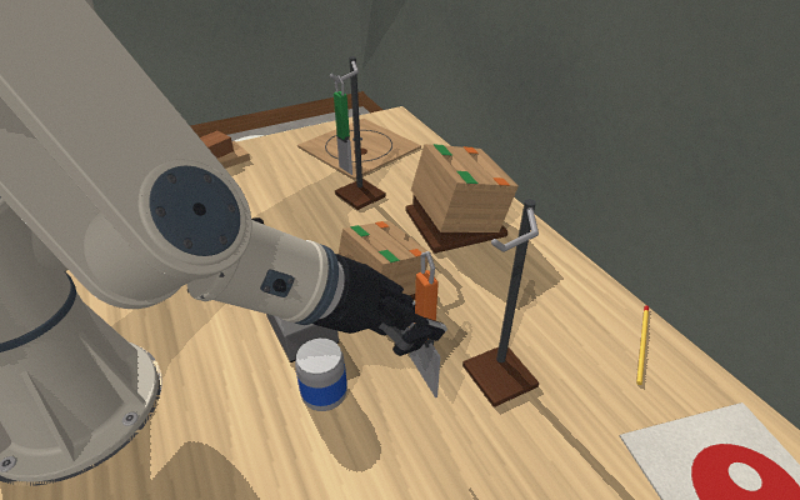

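The wide scraper is free of the hook and hangs straight in the grip at (425,310), edge at z≈0.119. Next I compute the moves to the far slot.

```bash
cat > ins.py <<'E'
from h import *
np.set_printoptions(precision=4,suppress=True)
YAW=.175; L=.26
Rs=(Ro.from_euler('z',YAW)*Ro.from_euler('y',L)).as_matrix()
M={'w':np.array([.5735,.0277,.1026]),'n':np.array([.5197,.0178,.1170])}
def run(which,org,h,tcp,zs,Rnow=None):
    Rn=Ro.from_euler('z',h).as_matrix() if Rnow is None else Rnow
    D=Rs@Rn.T; rv=Ro.from_matrix(D).as_rotvec()/(np.pi/2); print('turn',rv)
    for z in zs:
        t=M[which]+Rs@[0,0,z]+D@(np.array(tcp)-org); print(z,'tcp',t,'shift',(t-tcp)/.6)
E
python3 - <<'E'
from ins import *
run('w',np.array([.4583,-.2741,.119]),-.025,[.4748,-.2724,.211],[.06,.02,-.03,-.063])
E
```

```text
turn [-0.0124  0.1653  0.1266]
0.06 tcp [0.6273 0.0394 0.2453] shift [0.2541 0.5196 0.0571]
0.02 tcp [0.6171 0.0376 0.2066] shift [ 0.2372  0.5166 -0.0073]
-0.03 tcp [0.6045 0.0353 0.1583] shift [ 0.2161  0.5129 -0.0879]
-0.063 tcp [0.5961 0.0338 0.1264] shift [ 0.2022  0.5104 -0.141 ]
```

```bash
python3 -m creep '[[-0.02,0,0.06,0,0,0,1],[-0.02,0,0.12,0,0,0,1],[-0.02,0.06,0.13,0,0,0,1],[0,0.12,0.13,0,0,0,1],[0.03,0.18,0.13,0,0.03,0.03,1],[0.06,0.24,0.13,0,0.06,0.06,1],[0.09,0.3,0.13,0,0.1,0.09,1],[0.12,0.36,0.13,-0.0124,0.1653,0.1266,1],[0.15,0.42,0.13,-0.0124,0.1653,0.1266,1],[0.18,0.46,0.13,-0.0124,0.1653,0.1266,1]]'
python3 d.py .6273 .0394 .2453 0 40 -1|head -1
python3 -c "
from h import *
print(Ro.from_rotvec(env.get_obs()['tool_rot']).as_matrix().round(3).tolist())"
```

```text
clock: 8.63
tcp_pos: [0.5654, -0.0265, 0.2899]
tool_rot: [-2.939, -0.251, -0.931]
wrist_force: [-0.2, -1.0, -1.5]
finger_gap: 0.285
finger_force: 70.5
tcp [ 0.5654 -0.0265  0.2899] j [-0.162  -0.0495  2.1277  0.3914  0.5079  0.949 ] F [-0.1968 -1.0172 -1.5305] t 8.6333
[[0.806, 0.169, 0.568], [0.139, -0.986, 0.095], [0.576, 0.002, -0.818]]
```

```bash
python3 -m creep '[[0.03,0.03,0,0,0,0,1],[0.06,0.0597,-0.01,0,0,0,1],[0.074,0.0597,-0.03,0,0,0,1],[0.074,0.0597,-0.0728,0,0,0,1],[0.074,0.0597,-0.0728,0,0,0,1],[0.074,0.0597,-0.0728,0,0,0,1],[0.074,0.0597,-0.0728,0,0,0,1]]'
python3 - <<'E'
from scr import *
o=env.get_obs(); print(o['tcp_pos'],o['tool_rot'],o['joint_pos'])
for n in('side','top'):
    c=cam(n); W=pts(c); H,S,V=cv2.split(cv2.cvtColor(c['frame'],cv2.COLOR_RGB2HSV))
    q=W[(np.hypot(W[...,0]-.592,W[...,1]-.03)<.06)&(W[...,2]>.15)&(W[...,2]<.225)&(S<80)]
    if len(q)>30:
        for _ in range(3):
            m=q.mean(0) if _ else np.median(q,0); nn=np.linalg.svd(q-m)[2][2]; nn*=np.sign(nn[0]); q=q[abs((q-m)@nn)<.004]
        print(n,len(q),'normal',nn,'yaw',np.arctan2(nn[1],nn[0]),'lean',-np.arctan2(nn[2],np.hypot(*nn[:2])),'m',m)
        x=np.array([np.cos(.175),np.sin(.175),0]);y=np.array([-np.sin(.175),np.cos(.175),0]);print('y range',np.percentile(q@y,[1,99]),'z',np.percentile(q[:,2],[1,99]))
        save(n+'_w.png',cv2.resize(c['frame'][100:260,240:440],None,fx=3,fy=3,interpolation=cv2.INTER_CUBIC))
E
```

```text
clock: 9.22
tcp_pos: [0.6085, 0.0084, 0.2456]
tool_rot: [-2.937, -0.248, -0.931]
wrist_force: [-0.3, 0.3, -2.1]
finger_gap: 0.284
finger_force: 70.3
[0.6085 0.0084 0.2456] [-2.9373 -0.2483 -0.9312] [-0.0628  0.0811  2.109   0.3691  0.3732  1.0345]
side 683 normal [ 0.9517  0.1672 -0.2574] yaw 0.17389353435661623 lean 0.26035198580383995 m [0.5775 0.0049 0.1935]
y range [-0.1299 -0.06  ] z [0.1609 0.2241]
```

View pics/side_w.png

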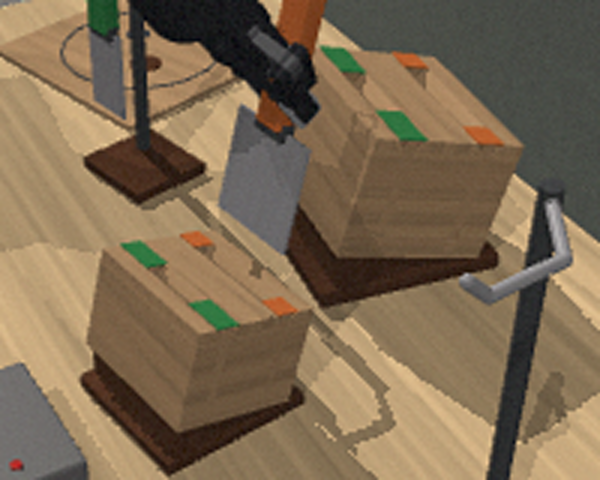

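The blade's measured yaw (0.174) and lean (0.260) are right. The tool still lags 19 and 31 mm short in x and y, so I shift it and measure the blade against the slot in the same view.

```bash
python3 -m creep '[[0.016,0.025,0,0,0,0,1],[0.0313,0.05,0,0,0,0,1],[0.0313,0.05,0,0,0,0,1],[0.0313,0.05,0,0,0,0,1],[0.0313,0.05,0,0,0,0,1],[0.0313,0.05,0,0,0,0,1]]'
cat > chk.py <<'E'
from scr import *
import sys
from ins import Rs,M
def chk(which,half):
    o=env.get_obs(); print('tcp',o['tcp_pos'],o['tool_rot'],'F',o['wrist_force'])
    c=cam('side'); W=pts(c); H,S,V=cv2.split(cv2.cvtColor(c['frame'],cv2.COLOR_RGB2HSV))
    P=(W-M[which])@Rs   # slot frame
    b=(abs(P[...,0])<.02)&(abs(P[...,1])<.06)&(P[...,2]>.004)&(P[...,2]<.16)&(S<70)
    q=P[b]; q=q[abs(q[:,0]-np.median(q[:,0]))<.004]
    A=np.c_[q[:,1:],np.ones(len(q))]; s=np.linalg.lstsq(A,q[:,0],rcond=None)[0]
    print('blade pts',len(q),'x med',np.median(q[:,0]),'slope y,z',s[:2],'x at z=0',s[2],'y 1/99',np.percentile(q[:,1],[1,99]),'z 1/99',np.percentile(q[:,2],[1,99]))
    for k,m in dict(orange=(H>=4)&(H<=13)&(S>185)&(V>110),green=(H>50)&(H<85)&(S>110)&(V>40)).items():
        m=m&(abs(P[...,2])<.006)&(abs(P[...,0])<.08)&(abs(P[...,1])<.075)
        for sg in(1,-1):
            r=P[m&(sg*P[...,1]>0)]
            if len(r)>8: print(k,sg,len(r),'med',np.median(r,0),'y',np.percentile(r[:,1],[5,95]),'x',np.percentile(r[:,0],[5,95]))
    return c
chk(sys.argv[1],0)
E
python3 chk.py w
```

```text
clock: 9.82
tcp_pos: [0.6268, 0.0376, 0.2454]
tool_rot: [-2.938, -0.248, -0.932]
wrist_force: [-0.1, -0.6, -1.5]
finger_gap: 0.284
finger_force: 70.5
tcp [0.6268 0.0376 0.2454] [-2.9377 -0.2478 -0.9321] F [-0.1215 -0.5807 -1.536 ]
blade pts 881 x med -0.0012136529688022 slope y,z [ 0.0003 -0.0046] x at z=0 -0.0008013437501935665 y 1/99 [-0.038   0.0378] z 1/99 [0.0604 0.1538]
orange 1 27 med [-0.0024  0.0522  0.0002] y [0.0431 0.06  ] x [-0.0082  0.0057]
orange -1 33 med [-0.0005 -0.0518  0.0002] y [-0.0605 -0.0433] x [-0.0078  0.0081]
green 1 57 med [-0.0571  0.0437 -0.0002] y [0.0297 0.0603] x [-0.0642 -0.049 ]
green -1 71 med [-0.056  -0.0446  0.    ] y [-0.0608 -0.029 ] x [-0.0645 -0.0478]
```

Blade is centred on the slot: y ±38 mm, x within 1 mm. Now I slide it in.

```bash
python3 -m creep '[[-0.006,-0.001,-0.02,0,0,0,1],[-0.0115,-0.002,-0.04,0,0,0,1],[-0.0165,-0.003,-0.06,0,0,0,1],[-0.022,-0.0037,-0.08,0,0,0,1],[-0.027,-0.0046,-0.1,0,0,0,1],[-0.032,-0.0055,-0.12,0,0,0,1],[-0.037,-0.0065,-0.14,0,0,0,1],[-0.037,-0.0065,-0.14,0,0,0,1],[-0.037,-0.0065,-0.14,0,0,0,1]]'
python3 chk.py w
```

```text
clock: 10.62
tcp_pos: [0.6045, 0.0339, 0.1607]
tool_rot: [-2.938, -0.247, -0.93]
wrist_force: [0.3, 0.5, -1.1]
finger_gap: 0.281
finger_force: 70.4
tcp [0.6045 0.0339 0.1607] [-2.9382 -0.2466 -0.9298] F [ 0.3498  0.474  -1.1346]
blade pts 510 x med -0.0012097594911475167 slope y,z [0.0014 0.0023] x at z=0 -0.0013259537532902435 y 1/99 [-0.0378  0.0383] z 1/99 [0.0045 0.1573]
orange 1 21 med [-0.0023  0.0513  0.0002] y [0.0424 0.0621] x [-0.0076  0.007 ]
orange -1 33 med [-0.0001 -0.0513  0.0002] y [-0.06   -0.0431] x [-0.0076  0.0077]
green 1 58 med [-0.0576  0.0437 -0.    ] y [0.0296 0.0605] x [-0.064  -0.0491]
green -1 71 med [-0.0565 -0.0451 -0.0001] y [-0.0604 -0.029 ] x [-0.0649 -0.0478]
```

```bash
python3 -m creep '[[-0.004,-0.0007,-0.015,0,0,0,1],[-0.008,-0.0014,-0.03,0,0,0,1],[-0.012,-0.0021,-0.045,0,0,0,1],[-0.0145,-0.0026,-0.055,0,0,0,1],[-0.0155,-0.0027,-0.059,0,0,0,1],[-0.0155,-0.0027,-0.059,0,0,0,1],[-0.0155,-0.0027,-0.059,0,0,0,1]]'
python3 -m creep '[[-0.0003,0,-0.001,0,0,0,1],[-0.0006,0,-0.002,0,0,0,1],[-0.0006,0,-0.002,0,0,0,1]]'
```

```text
clock: 11.25
tcp_pos: [0.5965, 0.0326, 0.1267]
tool_rot: [-2.937, -0.248, -0.934]
wrist_force: [0.3, -0.1, -1.0]
finger_gap: 0.284
finger_force: 70.5
clock: 11.5
tcp_pos: [0.5956, 0.0327, 0.1249]
tool_rot: [-2.937, -0.249, -0.933]
wrist_force: [0.5, 0.3, -1.6]
finger_gap: 0.282
finger_force: 70.5
```

```bash
python3 -m creep '[[-0.0004,0,-0.0015,0,0,0,1],[-0.0004,0,-0.0015,0,0,0,1],[-0.0004,0,-0.0015,0,0,0,1]]'; python3 -m creep '[[-0.0004,0,-0.0015,0,0,0,1],[-0.0004,0,-0.0015,0,0,0,1],[-0.0004,0,-0.0015,0,0,0,1]]'
```

```text
clock: 11.75
tcp_pos: [0.5957, 0.0326, 0.1243]
tool_rot: [-2.937, -0.248, -0.934]
wrist_force: [0.2, -0.1, 2.7]
finger_gap: 0.282
finger_force: 70.9
clock: 12.0
tcp_pos: [0.5962, 0.0326, 0.1241]
tool_rot: [-2.936, -0.248, -0.936]
wrist_force: [-0.0, -0.8, 7.8]
finger_gap: 0.287
finger_force: 71.7
```

Wide scraper stands on the bottom (wrist force went from -1.6 to +7.8 N). Releasing and backing off along the tool axis.

```bash
python3 -m creep '[[0,0,0,0,0,0,0.3],[0,0,0,0,0,0,0.2],[0,0,0,0,0,0,0],[0,0,0,0,0,0,-1],[0,0,0,0,0,0,-1],[0,0,0,0,0,0,-1],[0,0,0,0,0,0,-1],[0,0,0,0,0,0,-1],[0,0,0,0,0,0,-1]]' 20
python3 -m creep '[[-0.014,-0.0025,0.0205,0,0,0,-1],[-0.028,-0.005,0.041,0,0,0,-1],[-0.056,-0.01,0.082,0,0,0,-1],[-0.085,-0.015,0.123,0,0,0,-1],[-0.113,-0.02,0.164,0,0,0,-1],[-0.141,-0.025,0.205,0,0,0,-1],[-0.17,-0.03,0.246,0,0,0,-1],[-0.17,-0.03,0.246,0,0,0,-1],[-0.17,-0.03,0.246,0,0,0,-1]]'
python3 chk.py w; python3 d.py .465 .27 .3 .24 40 1
python3 - <<'E'
from h import *
c=cam('side'); save('s5.png',c['frame'],1.25)
E
```

```text
clock: 12.75
tcp_pos: [0.5947, 0.0327, 0.1226]
tool_rot: [-2.938, -0.248, -0.931]
wrist_force: [-0.3, -1.1, 0.6]
finger_gap: 0.998
finger_force: 0.0
clock: 13.5
tcp_pos: [0.4931, 0.0143, 0.2736]
tool_rot: [-2.936, -0.248, -0.941]
wrist_force: [0.3, 0.2, -0.5]
finger_gap: 0.997
finger_force: 0.0
tcp [0.4931 0.0143 0.2736] [-2.9357 -0.2485 -0.9413] F [ 0.2516  0.2358 -0.4632]
blade pts 167 x med 0.0013188493560464727 slope y,z [-0.0051  0.008 ] x at z=0 0.0006905183933466671 y 1/99 [-0.0372  0.0373] z 1/99 [0.0041 0.1431]
orange 1 24 med [-0.0023  0.0524 -0.0002] y [0.0445 0.06  ] x [-0.0079  0.0055]
orange -1 30 med [-0.001  -0.0516  0.0001] y [-0.0601 -0.0431] x [-0.0063  0.0073]
green 1 57 med [-0.0572  0.0441 -0.0002] y [0.0295 0.0608] x [-0.0646 -0.0488]
green -1 71 med [-0.0564 -0.0452  0.0001] y [-0.061  -0.0285] x [-0.0647 -0.0484]
tcp [0.493  0.0146 0.2716] j [-0.066  -0.1721  2.2786  0.311   0.4493  1.0959] F [ 0.3138  0.2987 -0.8363] t 13.55
[-0.0467, 0.4257, 0.0473, 1.3067, 0.2691, -1.4456]
```

View pics/s5.png

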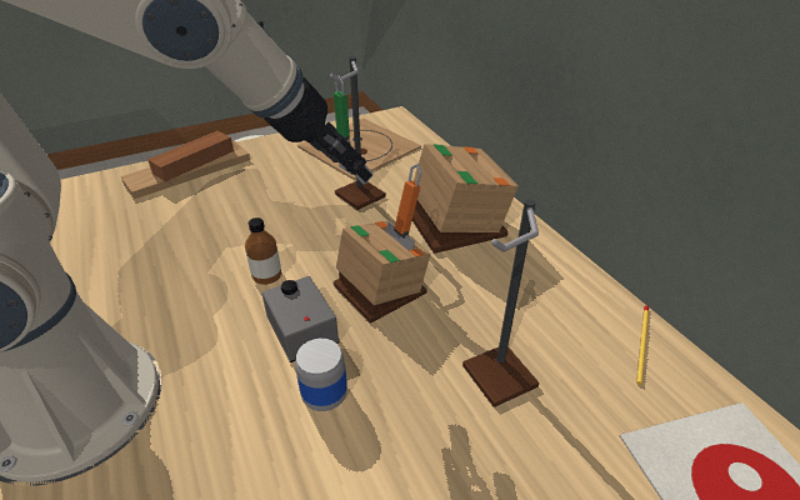

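The wide scraper stands in the far slot (405,210), blade upright. Before the narrow grasp I fit the arm's kinematics from the readings so far, because joint 4 has an asymmetric range (-1.3).

```bash
cat > kin.py <<'E'
from h import *
from scipy.optimize import least_squares
np.set_printoptions(precision=3,suppress=True)
D=[([1.1756,.3536,1.634,0,1.1552,-.0024],[.239,.577,.2306]),([.9871,-.2204,2.2705,-1.0392,.8569,.0647],[.4198,.2333,.3485]),([-.0418,-.4938,2.4244,.064,.3631,-1.6415],[.4299,-.0087,.3389]),
([-.858,-.191,2.2459,.9543,.7159,-3.0161],[.4478,-.2352,.3345]),([-.9862,.1596,2.3834,1.5784,.6751,-.7594],[.4407,-.2751,.1935]),([-.7077,.2815,2.2059,1.7409,.5087,-.6725],[.5765,-.2748,.1916]),([-.8985,.1409,2.3362,1.5617,.6234,-.6357],[.4745,-.2725,.2111]),([-.0628,.0811,2.109,.3691,.3732,1.0345],[.6085,.0084,.2456]),([-.066,-.1721,2.2786,.311,.4493,1.0959],[.493,.0146,.2716])]
def fk(q,p):
    r=Ro.from_euler('z',q[0]); a=r*Ro.from_euler('y',q[1]); b=r*Ro.from_euler('y',q[1]+q[2]); w=b*Ro.from_euler('z',q[3])*Ro.from_euler('y',q[4])
    return r.apply([p[0],0,p[1]])+a.apply([0,0,p[2]])+b.apply([p[3],0,p[4]])+w.apply([0,0,p[5]]), w*Ro.from_euler('z',q[5])
s=least_squares(lambda p:np.ravel([fk(q,p)[0]-x for q,x in D]),[0,.3,.5,0,.5,.25]); P=s.x
def ik(x,R,q0):
    lo=[-2.63,-.92,.06,-1.3,0,-3.02];hi=[2.63,2.1,2.66,4.44,2.69,3.02]
    f=lambda q:np.r_[5*(fk(q,P)[0]-x),(Ro.from_matrix(R).inv()*fk(q,P)[1]).as_rotvec()]
    return min((least_squares(f,np.clip(g,np.array(lo)+.02,np.array(hi)-.02),bounds=(lo,hi)) for g in q0),key=lambda s:s.cost)
E
python3 - <<'E'
from kin import *
print(P,abs(s.fun).max()); print(fk(D[6][0],P)[1].as_rotvec())
g=[np.array(v) for v in([.8,.2,2.3,-1.2,.6,.5],[.2,.2,2.3,-1,.6,.5],[.8,.2,2.3,4.3,.6,.5],[.8,.2,2.3,4.3,.6,-2],[.8,.2,2.3,-1.2,.6,-2],[.8,.2,2.3,2,.6,0])]
G=np.array([.582,.298,.205])
for e in(30,35,40,45,50):
  for f in(1,-1):
    R=tool(.24,e)@np.diag([f,f,1]); d=R[:,2]; n=np.array([np.cos(.24),np.sin(.24),0])
    for nm,off in(('grip',0*n),('lifted',[0,0,.02]),('drawn',-.06*n+[0,0,.02])):
        r=ik(G+off+.021*d,R,g); print(e,f,nm,r.cost<1e-5,r.x)
E
```

```text
[-0.001  0.295  0.569  0.059  0.495  0.344] 0.0019406515382282552
[1.725 1.67  0.779]
30 1 grip True [0.641 0.358 2.277 3.782 0.602 2.8  ]
30 1 lifted True [0.641 0.31  2.269 3.834 0.558 2.737]
30 1 drawn True [0.712 0.25  2.376 3.889 0.617 2.744]
30 -1 grip True [ 0.641  0.358  2.277  3.782  0.602 -0.341]
30 -1 lifted True [ 0.641  0.31   2.269  3.834  0.558 -0.404]
30 -1 drawn True [ 0.712  0.25   2.376  3.889  0.617 -0.398]
35 1 grip True [0.626 0.317 2.239 3.916 0.457 2.65 ]
35 1 lifted True [0.626 0.274 2.228 4.    0.42  2.558]
35 1 drawn True [0.692 0.205 2.336 4.042 0.474 2.57 ]
35 -1 grip True [ 0.626  0.317  2.239  3.916  0.457 -0.491]
35 -1 lifted True [ 0.626  0.274  2.228  4.     0.42  -0.584]
35 -1 drawn True [ 0.692  0.205  2.336  4.042  0.474 -0.571]
40 1 grip True [0.611 0.288 2.195 4.158 0.333 2.395]
40 1 lifted True [0.611 0.248 2.183 4.298 0.308 2.249]
40 1 drawn True [0.671 0.174 2.29  4.302 0.357 2.293]
40 -1 grip True [ 0.611  0.288  2.195  4.158  0.333 -0.746]
40 -1 lifted True [ 0.611  0.248  2.183  4.298  0.308 -0.893]
40 -1 drawn True [ 0.671  0.174  2.29   4.302  0.357 -0.848]
45 1 grip False [0.59  0.274 2.162 4.44  0.249 2.099]
45 1 lifted False [ 0.59   0.229  2.116 -1.3    0.249  1.551]
45 1 drawn False [ 0.642  0.146  2.214 -1.3    0.281  1.592]
45 -1 grip False [ 0.59   0.274  2.162  4.44   0.249 -1.042]
45 -1 lifted False [ 0.59   0.229  2.116 -1.3    0.249 -1.591]
45 -1 drawn False [ 0.642  0.146  2.214 -1.3    0.281 -1.55 ]
50 1 grip True [ 0.579  0.262  2.095 -1.088  0.244  1.339]
50 1 lifted True [ 0.579  0.228  2.081 -0.932  0.27   1.178]
50 1 drawn True [ 0.629  0.146  2.189 -1.047  0.286  1.334]
50 -1 grip True [ 0.579  0.262  2.095 -1.088  0.244 -1.802]
50 -1 lifted True [ 0.579  0.228  2.081 -0.932  0.27  -1.964]
50 -1 drawn True [ 0.629  0.146  2.189 -1.047  0.286 -1.808]
```

```bash
python3 - <<'E'
from kin import *
g=[np.array(v) for v in([.6,.2,2.1,-1.,.3,1.3],[.2,.2,2.3,-1,.6,.5],[.0,0,2.2,-.3,.6,.5],[0,.2,2.2,.3,.4,0])]
def show(nm,x,R):
    r=ik(x,R,g); q=r.x.copy(); q[5]=(q[5]-np.pi/2+np.pi)%(2*np.pi)-np.pi; print(nm,r.cost<1e-5,q,'tcp',np.array(x).round(4))
G=np.array([.582,.298,.205]); n=np.array([np.cos(.24),np.sin(.24),0]); R=tool(.24,50); d=R[:,2]
for b,z in((0,0),(0,.02),(.06,.02),(.06,.1),(.15,0),(.15,.1)): show((b,z),G-b*n+[0,0,z]+.021*d,R)
M=np.array([.5197,.0178,.117]); sz=(Ro.from_euler('z',.175)*Ro.from_euler('y',.26)).apply([0,0,1])
R2=tool(.175,50+np.degrees(.26)); 
for z in(.1,.06,0,-.065): show(z,M+sz*(z+.105)+.021*R2[:,2],R2)
E
python3 d.py .4495 .2655 .189 .24 50 1
```

```text
(0, 0) True [ 0.579  0.262  2.095 -1.088  0.244 -0.232] tcp [0.595 0.301 0.189]
(0, 0.02) True [ 0.579  0.228  2.081 -0.932  0.27  -0.393] tcp [0.595 0.301 0.209]
(0.06, 0.02) True [ 0.629  0.146  2.189 -1.047  0.286 -0.237] tcp [0.537 0.287 0.209]
(0.06, 0.1) True [ 0.629  0.017  2.109 -0.627  0.429 -0.684] tcp [0.537 0.287 0.289]
(0.15, 0) True [ 0.737  0.061  2.357 -1.3    0.323  0.109] tcp [0.449 0.266 0.189]
(0.15, 0.1) True [ 0.737 -0.133  2.247 -0.7    0.496 -0.539] tcp [0.449 0.266 0.289]
0.1 True [ 0.007  0.017  1.974  0.108  0.72  -1.804] tcp [0.58  0.029 0.296]
0.06 True [ 0.003  0.044  2.04   0.124  0.629 -1.827] tcp [0.57  0.027 0.257]
0 True [-0.003  0.101  2.13   0.162  0.485 -1.876] tcp [0.555 0.024 0.2  ]
-0.065 True [-0.011  0.188  2.215  0.254  0.317 -1.982] tcp [0.539 0.021 0.137]
tcp [0.4928 0.0147 0.2701] j [-0.0658 -0.1693  2.279   0.3112  0.449   1.0958] F [ 0.5499 -0.588  -0.3282] t 13.6
[-0.0722, 0.418, -0.1352, 1.1745, 0.2423, -1.5557]
```

```bash
python3 -m creep '[[0,0.02,0.04,-0.04,-0.007,0.057,-1],[0,0.04,0.08,-0.555,-0.098,0.8,-1],[0,0.06,0.1,-0.555,-0.098,0.8,-1],[0,0.08,0.1,-0.555,-0.098,0.8,-1],[0,0.1,0.1,-0.555,-0.098,0.8,-1],[0,0.12,0.1,-0.555,-0.098,0.8,-1],[0,0.14,0.1,-0.555,-0.098,0.8,-1],[0,0.14,0.1,-0.555,-0.098,0.8,-1],[0,0.14,0.1,-0.555,-0.098,0.8,-1],[0,0.14,0.1,-0.555,-0.098,0.8,-1]]'
python3 d.py .508 .2803 .289 .24 50 1
```

```text
clock: 14.43
tcp_pos: [0.4927, 0.0996, 0.3273]
tool_rot: [2.08, 1.774, 0.746]
wrist_force: [-0.2, -0.6, -0.0]
finger_gap: 0.998
finger_force: 0.0
tcp [0.4927 0.0996 0.3273] j [ 0.2105 -0.2327  2.187  -0.0379  0.5745  0.3942] F [-0.2182 -0.5643 -0.0449] t 14.4333
[0.0255, 0.3012, -0.0639, -0.7223, -0.1896, 0.9974]
```

```bash
python3 -m creep '[[-0.05,0.05,0,-0.7223,-0.1896,0.9974,-1],[-0.05,0.1,0,-0.7223,-0.1896,0.9974,-1],[-0.05,0.15,0,-0.7223,-0.1896,0.9974,-1],[-0.05,0.2,0,-0.7223,-0.1896,0.9974,-1],[-0.05,0.2,0,-0.7223,-0.1896,0.9974,-1],[-0.05,0.2,0,-0.7223,-0.1896,0.9974,-1],[-0.05,0.2,0,-0.7223,-0.1896,0.9974,-1],[-0.05,0.2,0,-0.7223,-0.1896,0.9974,-1],[-0.05,0.2,0,-0.7223,-0.1896,0.9974,-1],[-0.05,0.2,0,-0.7223,-0.1896,0.9974,-1]]'
python3 d.py .508 .2803 .289 .24 50 1
```

```text
clock: 15.27
tcp_pos: [0.4624, 0.2194, 0.3272]
tool_rot: [0.59, 2.431, 0.368]
wrist_force: [-0.5, -0.7, -0.3]
finger_gap: 0.997
finger_force: 0.0
tcp [0.4624 0.2194 0.3272] j [ 0.6111 -0.2109  2.2022 -0.4891  0.572  -0.1476] F [-0.5315 -0.7342 -0.261 ] t 15.2667
[0.0759, 0.1015, -0.0637, -0.2618, -0.0709, 0.3586]
```

```bash
python3 -m creep '[[0.03,0.05,0,-0.2618,-0.0709,0.3586,-1],[0.0759,0.1015,-0.02,-0.2618,-0.0709,0.3586,-1],[0.0759,0.1015,-0.0637,-0.2618,-0.0709,0.3586,-1],[0.0759,0.1015,-0.0637,-0.2618,-0.0709,0.3586,-1],[0.0759,0.1015,-0.0637,-0.2618,-0.0709,0.3586,-1],[0.0759,0.1015,-0.1,-0.2618,-0.0709,0.3586,-1],[0.0759,0.1015,-0.15,-0.2618,-0.0709,0.3586,-1],[0.0759,0.1015,-0.2,-0.2618,-0.0709,0.3586,-1],[0.0759,0.1015,-0.2,-0.2618,-0.0709,0.3586,-1],[0.0759,0.1015,-0.2,-0.2618,-0.0709,0.3586,-1]]'
python3 d.py .5076 .2797 .189 .24 50 1
python3 d.py .595 .301 .189 .24 50 1|tail -1
```

```text
clock: 16.1
tcp_pos: [0.5063, 0.2788, 0.2044]
tool_rot: [-0.288, 2.435, 0.11]
wrist_force: [-0.6, -0.2, 0.1]
finger_gap: 0.999
finger_force: 0.0
tcp [0.5063 0.2788 0.2044] j [ 0.6524  0.11    2.2453 -1.0961  0.2905 -0.1626] F [-0.5822 -0.223   0.084 ] t 16.1
[0.0022, 0.0014, -0.0256, -0.0018, -0.004, 0.0019]
[0.1479, 0.0369, -0.0256, -0.0018, -0.004, 0.0019]
```

```bash
python3 -m creep '[[0.02,0.005,-0.0256,0,-0.004,0.002,-1],[0.05,0.0125,-0.0256,0,-0.004,0.002,-1],[0.08,0.02,-0.0256,0,-0.004,0.002,-1],[0.11,0.0275,-0.0256,0,-0.004,0.002,-1],[0.13,0.0325,-0.0256,0,-0.004,0.002,-1],[0.148,0.0369,-0.0256,0,-0.004,0.002,-1],[0.148,0.0369,-0.0256,0,-0.004,0.002,-1],[0.148,0.0369,-0.0256,0,-0.004,0.002,-1]]'
python3 d.py .595 .301 .189 .24 50 1
python3 - <<'E'
from h import *
a=cam('side')['frame'][30:190,220:380]; b=cam('top')['frame'][130:230,110:210]
f=lambda i,s:cv2.resize(i,(s,s),interpolation=cv2.INTER_CUBIC)
save('s6.png',np.hstack([f(a,400),f(b,400)]))
E
```

```text
clock: 16.77
tcp_pos: [0.5971, 0.3018, 0.1938]
tool_rot: [-0.288, 2.421, 0.114]
wrist_force: [-1.1, 0.2, -0.1]
finger_gap: 0.999
finger_force: 0.0
tcp [0.5971 0.3018 0.1938] j [ 0.5729  0.2566  2.0934 -1.0887  0.2377 -0.2321] F [-1.1166  0.1575 -0.0746] t 16.7667
[-0.0035, -0.0014, -0.008, -0.0049, 0.0042, 0.0009]
```

View pics/s6.png

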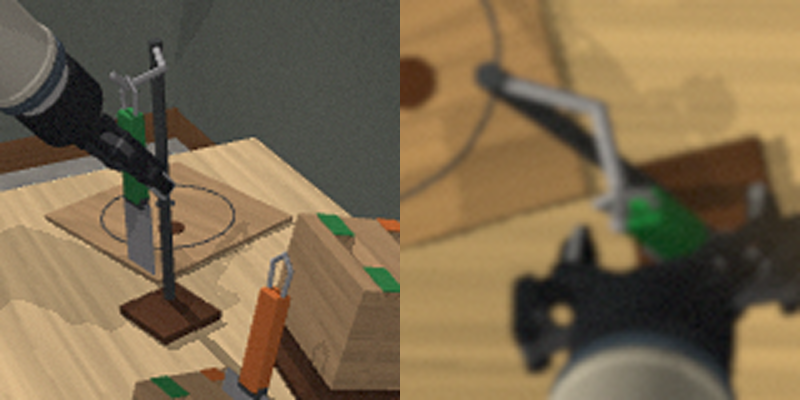

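The fingers straddle the green handle (left crop (135,160), right crop (660,225)), and the body stays clear of the hook tip. I drop the last 5 mm and close.

```bash
python3 -m creep '[[-0.0035,-0.0014,-0.008,-0.004,0.004,0,-1],[-0.0035,-0.0014,-0.008,-0.004,0.004,0,-1],[-0.0035,-0.0014,-0.008,-0.004,0.004,0,-1]]'
python3 -m creep '[[0,0,0,0,0,0,1],[0,0,0,0,0,0,1],[0,0,0,0,0,0,1],[0,0,0,0,0,0,1],[0,0,0,0,0,0,1],[0,0,0,0,0,0,1],[0,0,0,0,0,0,1],[0,0,0,0,0,0,1],[0,0,0,0,0,0,1],[0,0,0,0,0,0,1]]' 70
python3 d.py .595 .301 .189 .24 50 1
```

```text
clock: 17.12
tcp_pos: [0.5943, 0.3008, 0.1897]
tool_rot: [-0.291, 2.428, 0.108]
wrist_force: [1.7, -0.9, -0.7]
finger_gap: 0.994
finger_force: 0.0
clock: 17.95
tcp_pos: [0.5953, 0.3013, 0.1907]
tool_rot: [-0.291, 2.426, 0.109]
wrist_force: [-1.7, 3.2, 5.1]
finger_gap: 0.286
finger_force: 71.8
tcp [0.5953 0.3013 0.1907] j [ 0.575   0.2598  2.0954 -1.0911  0.2404 -0.2302] F [-1.7183  3.1542  5.0658] t 17.95
[-0.0006, -0.0006, -0.0028, -0.0017, 0.0018, 0.0004]
```

```bash
python3 -m creep '[[0,0,0.008,0,0,0,1],[0,0,0.016,0,0,0,1],[0,0,0.024,0,0,0,1],[0,0,0.032,0,0,0,1],[0,0,0.032,0,0,0,1],[0,0,0.032,0,0,0,1],[0,0,0.032,0,0,0,1]]'
```

```text
clock: 18.53
tcp_pos: [0.5946, 0.3003, 0.2084]
tool_rot: [-0.29, 2.428, 0.107]
wrist_force: [-0.4, -0.2, -0.5]
finger_gap: 0.282
finger_force: 71.9
```

```bash
python3 -m creep '[[-0.02,-0.005,0,0,0,0,1],[-0.05,-0.0122,0,0,0,0,1],[-0.08,-0.0196,0,0,0,0,1],[-0.11,-0.027,0,0,0,0,1],[-0.1457,-0.0357,0,0,0,0,1],[-0.1457,-0.0357,0,0,0,0,1],[-0.1457,-0.0357,0,0,0,0,1],[-0.1457,-0.0357,0,0,0,0,1]]'
python3 - <<'E'
from scr import *
o=env.get_obs(); print(o['tcp_pos'],o['joint_pos'],o['tool_rot'])
for n in('side','top'): fit(cam(n),.495,.277,zlo=.115,nm=n)
E
```

```text
clock: 19.2
tcp_pos: [0.508, 0.2798, 0.2094]
tool_rot: [-0.291, 2.426, 0.108]
wrist_force: [0.6, 0.3, -0.5]
finger_gap: 0.281
finger_force: 72.0
[0.508  0.2798 0.2094] [ 0.6545  0.1038  2.2422 -1.0972  0.2955 -0.1658] [-0.2908  2.4265  0.1083]
side blade n 242 normal [0.9702 0.2424 0.0027] yaw 0.2448538524119718 centre [0.4936 0.2725 0.1553] width [0.1228 0.1706] 0.047738842279190064 zrange [0.12   0.1895] mid y 0.1467162007269762 x along n 0.545373459816081
side handle 166 rect ((489.63037109375, 254.66818237304688), (46.46425247192383, 32.05746078491211), 66.55553436279297) z [0.2013 0.2706 0.2897] lo [0.484  0.2522 0.2021] hi [0.5031 0.2797 0.2895]
top blade 0
top handle 97 rect ((487.6985168457031, 273.3340759277344), (14.103620529174805, 29.145492553710938), 38.213443756103516) z [0.2256 0.263  0.2894] lo [0.4834 0.2623 0.2293] hi [0.5015 0.2857 0.2893]
```

Run:
```python
from ins import *
run('n',np.array([.495,.276,.1185]),.243,[.508,.2798,.2094],[.06,-.03,-.063])
```

```text
turn [-0.0343  0.162  -0.043 ]
0.06 tcp [0.5707 0.0274 0.2593] shift [ 0.1045 -0.4207  0.0832]
-0.03 tcp [0.5479 0.0234 0.1724] shift [ 0.0665 -0.4274 -0.0617]
-0.063 tcp [0.5395 0.0219 0.1405] shift [ 0.0526 -0.4299 -0.1149]
```

```bash
python3 -m creep '[[-0.01,0,0.06,0,0,0,1],[-0.01,-0.03,0.12,0,0,0,1],[0,-0.09,0.12,-0.0343,0.162,-0.043,1],[0.01,-0.15,0.12,-0.0343,0.162,-0.043,1],[0.02,-0.21,0.12,-0.0343,0.162,-0.043,1],[0.03,-0.27,0.12,-0.0343,0.162,-0.043,1],[0.04,-0.33,0.12,-0.0343,0.162,-0.043,1],[0.06,-0.38,0.12,-0.0343,0.162,-0.043,1],[0.08,-0.42,0.12,-0.0343,0.162,-0.043,1],[0.1,-0.42,0.12,-0.0343,0.162,-0.043,1]]'
python3 d.py .5707 .0274 .2593 .175 64.9 1
```

```text
clock: 20.13
tcp_pos: [0.568, 0.0233, 0.2816]
tool_rot: [-0.228, 2.692, 0.05]
wrist_force: [1.1, 0.0, -0.9]
finger_gap: 0.285
finger_force: 72.2
tcp [0.568  0.0233 0.2816] j [-0.006   0.0105  2.017   0.1171  0.6825 -1.8203] F [ 1.0603  0.0129 -0.9146] t 20.1333
[0.0046, 0.0068, -0.0372, 0.0, 0.0017, 0.004]
```

```bash
python3 -m creep '[[0.0046,0.0068,-0.02,0,0,0,1],[0.0046,0.0068,-0.0372,0,0,0,1],[0.0046,0.0068,-0.0372,0,0,0,1],[0.0046,0.0068,-0.0372,0,0,0,1],[0.0046,0.0068,-0.0372,0,0,0,1]]'
python3 chk.py n
```

```text
clock: 20.55
tcp_pos: [0.57, 0.0322, 0.2588]
tool_rot: [-0.232, 2.693, 0.052]
wrist_force: [-0.0, -0.7, -0.3]
finger_gap: 0.285
finger_force: 72.3
tcp [0.57   0.0322 0.2588] [-0.2319  2.6931  0.0524] F [-0.0001 -0.6518 -0.3   ]
blade pts 558 x med -0.001618364609119752 slope y,z [-0.0046 -0.0084] x at z=0 -0.0007662574337498652 y 1/99 [-0.0195  0.0281] z 1/99 [0.0607 0.157 ]
orange 1 24 med [0.0551 0.0542 0.    ] y [0.0445 0.0607] x [0.0495 0.0631]
orange -1 30 med [ 0.0576 -0.0513 -0.0002] y [-0.0592 -0.0415] x [0.049  0.0651]
green 1 57 med [ 0.0001  0.0452 -0.0001] y [0.03   0.0614] x [-0.0073  0.0079]
green -1 69 med [ 0.0008 -0.0444  0.0002] y [-0.0603 -0.0283] x [-0.0081  0.0081]
```

```bash
python3 -m creep '[[0.001,-0.0065,0,0,0,0,1],[0.001,-0.0065,0,0,0,0,1],[0.001,-0.0065,0,0,0,0,1],[0.001,-0.0065,0,0,0,0,1]]'
python3 chk.py n | head -4
```

```text
clock: 20.93
tcp_pos: [0.571, 0.0277, 0.2592]
tool_rot: [-0.23, 2.692, 0.052]
wrist_force: [0.6, 0.2, -0.4]
finger_gap: 0.283
finger_force: 72.3
tcp [0.571  0.0277 0.2592] [-0.2304  2.6921  0.052 ] F [ 0.5529  0.1594 -0.4385]
blade pts 566 x med -0.0014400693641976642 slope y,z [-0.0107 -0.0097] x at z=0 -0.0005283141289618345 y 1/99 [-0.0238  0.0231] z 1/99 [0.0613 0.1559]
orange 1 24 med [ 0.0551  0.0519 -0.0002] y [0.0449 0.0618] x [0.0492 0.0632]
orange -1 30 med [ 0.056  -0.0514  0.0004] y [-0.0602 -0.0429] x [0.0492 0.065 ]
```

Centred. Sliding in the same way.

```bash
python3 -m creep '[[-0.006,-0.001,-0.02,0,0,0,1],[-0.0115,-0.002,-0.04,0,0,0,1],[-0.0165,-0.003,-0.06,0,0,0,1],[-0.022,-0.0037,-0.08,0,0,0,1],[-0.027,-0.0046,-0.1,0,0,0,1],[-0.032,-0.0055,-0.12,0,0,0,1],[-0.037,-0.0065,-0.14,0,0,0,1],[-0.037,-0.0065,-0.14,0,0,0,1],[-0.037,-0.0065,-0.14,0,0,0,1]]'
python3 chk.py n | head -4
```

```text
clock: 21.73
tcp_pos: [0.5486, 0.0237, 0.1747]
tool_rot: [-0.23, 2.694, 0.052]
wrist_force: [0.5, -0.3, -1.0]
finger_gap: 0.284
finger_force: 72.2
tcp [0.5486 0.0237 0.1747] [-0.23    2.6935  0.0522] F [ 0.5478 -0.279  -1.0211]
blade pts 355 x med -0.002002197781821651 slope y,z [-0.0082 -0.0035] x at z=0 -0.0018822262903239952 y 1/99 [-0.0249  0.0231] z 1/99 [0.0049 0.1589]
orange -1 30 med [ 0.0563 -0.0505  0.0001] y [-0.0597 -0.0414] x [0.0485 0.0646]
green 1 53 med [-0.0015  0.0459 -0.    ] y [0.0301 0.0604] x [-0.0079  0.0076]
```

```bash
python3 -m creep '[[-0.004,-0.0007,-0.015,0,0,0,1],[-0.008,-0.0014,-0.03,0,0,0,1],[-0.012,-0.0021,-0.045,0,0,0,1],[-0.0145,-0.0026,-0.055,0,0,0,1],[-0.0155,-0.0027,-0.059,0,0,0,1],[-0.0155,-0.0027,-0.059,0,0,0,1],[-0.0155,-0.0027,-0.059,0,0,0,1]]'
python3 -m creep '[[-0.0004,0,-0.0015,0,0,0,1],[-0.0006,0,-0.0025,0,0,0,1],[-0.0006,0,-0.0025,0,0,0,1]]'
python3 -m creep '[[-0.0004,0,-0.0015,0,0,0,1],[-0.0004,0,-0.0015,0,0,0,1],[-0.0004,0,-0.0015,0,0,0,1]]'
```

```text
clock: 22.37
tcp_pos: [0.5394, 0.0221, 0.1393]
tool_rot: [-0.23, 2.693, 0.052]
wrist_force: [-0.0, -1.2, -2.3]
finger_gap: 0.279
finger_force: 72.6
clock: 22.62
tcp_pos: [0.5392, 0.0221, 0.1382]
tool_rot: [-0.23, 2.692, 0.052]
wrist_force: [0.4, -0.8, -1.3]
finger_gap: 0.286
finger_force: 72.6
clock: 22.87
tcp_pos: [0.5394, 0.0221, 0.1376]
tool_rot: [-0.23, 2.691, 0.052]
wrist_force: [0.4, -0.1, 1.8]
finger_gap: 0.283
finger_force: 72.8
```

```bash
python3 -m creep '[[-0.0004,0,-0.0015,0,0,0,1],[-0.0004,0,-0.0015,0,0,0,1],[-0.0004,0,-0.0015,0,0,0,1]]'
python3 -c "
from h import *
print(Ro.from_rotvec(env.get_obs()['tool_rot']).as_matrix()[:,2])"
```

```text
clock: 23.12
tcp_pos: [0.54, 0.0221, 0.1374]
tool_rot: [-0.23, 2.69, 0.052]
wrist_force: [0.3, -0.1, 7.6]
finger_gap: 0.283
finger_force: 73.4
[ 0.42275553  0.07255861 -0.90333438]
```

Force rose to +7.6 N, so it's on the bottom. Releasing, backing out and checking.

```bash
python3 -m creep '[[0,0,0,0,0,0,0.3],[0,0,0,0,0,0,0.2],[0,0,0,0,0,0,0],[0,0,0,0,0,0,-1],[0,0,0,0,0,0,-1],[0,0,0,0,0,0,-1],[0,0,0,0,0,0,-1],[0,0,0,0,0,0,-1],[0,0,0,0,0,0,-1]]' 20
python3 -m creep '[[-0.01,-0.0018,0.022,0,0,0,-1],[-0.021,-0.0036,0.045,0,0,0,-1],[-0.042,-0.007,0.09,0,0,0,-1],[-0.07,-0.012,0.15,0,0,0,-1],[-0.098,-0.017,0.21,0,0,0,-1],[-0.126,-0.022,0.27,0,0,0,-1],[-0.126,-0.022,0.27,0,0,0,-1],[-0.126,-0.022,0.27,0,0,0,-1],[-0.126,-0.022,0.27,0,0,0,-1]]'
python3 chk.py n; python3 chk.py w | head -3
python3 - <<'E'
from scr import *
from ins import Rs,M
c=cam('side'); save('s7.png',c['frame'],1.25); W=pts(c)
H,S,V=cv2.split(cv2.cvtColor(c['frame'],cv2.COLOR_RGB2HSV))
for k in 'wn':
    P=(W-M[k])@Rs; m=(abs(P[...,0])<.025)&(abs(P[...,1])<.03)&(P[...,2]>.03)&(P[...,2]<.11)&(S>150)
    print(k,m.sum(),'handle top z',np.percentile(P[m],99,0),'low',np.percentile(P[m],1,0),'(expect z 0.110 top)')
E
```

```text
clock: 23.87
tcp_pos: [0.5385, 0.0221, 0.1361]
tool_rot: [-0.23, 2.693, 0.052]
wrist_force: [-1.0, -0.6, -0.4]
finger_gap: 1.0
finger_force: 0.0
clock: 24.62
tcp_pos: [0.4628, 0.0089, 0.2982]
tool_rot: [-0.23, 2.692, 0.052]
wrist_force: [-0.3, 0.2, -0.1]
finger_gap: 0.998
finger_force: 0.0
tcp [0.4628 0.0089 0.2982] [-0.23    2.692   0.0519] F [-0.293   0.1728 -0.074 ]
blade pts 105 x med 0.006376809387261742 slope y,z [-0.0043  0.0287] x at z=0 0.0032431927571763275 y 1/99 [-0.024   0.0216] z 1/99 [0.0055 0.1441]
orange -1 34 med [ 0.0563 -0.0512  0.0004] y [-0.0603 -0.0427] x [0.0492 0.0646]
green 1 56 med [-0.0012  0.0443  0.0003] y [0.0301 0.06  ] x [-0.0077  0.0074]
green -1 69 med [ 0.0001 -0.0445  0.0001] y [-0.06   -0.0285] x [-0.0077  0.0078]
tcp [0.4626 0.009  0.2972] [-0.2303  2.6939  0.0523] F [ 0.4291  0.4479 -0.2333]
blade pts 153 x med 0.0011014828117604188 slope y,z [-0.0154  0.0118] x at z=0 0.0002273122075256047 y 1/99 [-0.0376  0.0352] z 1/99 [0.0042 0.1438]
orange -1 33 med [-0.001  -0.0525 -0.0001] y [-0.0605 -0.0425] x [-0.0071  0.0075]
w 433 handle top z [0.0106 0.0113 0.1094] low [-0.0084 -0.0134  0.0306] (expect z 0.110 top)
n 221 handle top z [0.0128 0.008  0.1091] low [-0.0054 -0.0144  0.0309] (expect z 0.110 top)
```

View pics/s7.png

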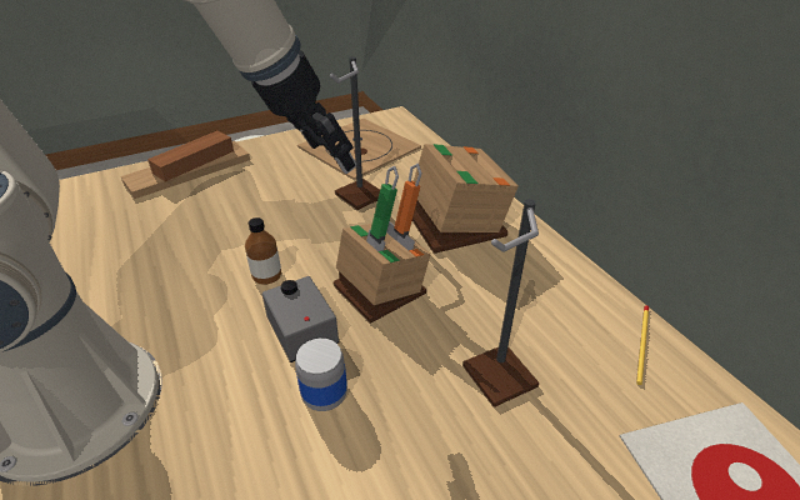

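Both scrapers stand in their slots: green near at (385,210), orange far at (405,205). Their handle tops are at slot z 0.109 (0.110 expected), they lean by no more than about 0.05 rad, and the bystanders are where they were. Handing in.

```bash
python3 -c "
from cell import env
print(env.close_job())"
```

```text
the job is handed in; nothing more can be done
None
```

Both scrapers are in the smaller block, standing on the slot floors (wide orange in the far slot, narrow green in the near one); the bystanders looked unmoved and the job was handed in at about 25 s, but the interface gave no verdict.

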